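Lock the carving turntable with its index bolt

ROBOT

A 6-joint arm with a two-finger parallel gripper is mounted at the origin on the work surface. World frame = base frame: x ahead of the robot, y to its left, z up, the work surface at z = 0. Lengths are in m, angles in rad, forces in N, time in s.
With the tool pointing down it reaches from about 0.15 to 0.775 m from the base axis. Payload 6.1 kg.
Tool frame: the origin (TCP) lies on the centre line of the jaws, within the pads' length; the fingertips stand 25 mm ahead of it and the grasp point (between the pads) lies 6 mm ahead of it; z points along the fingers, y is the line along which they close (so a half turn about z gives the same grasp; the last joint's range is limited). The gripper opens to 85 mm and grips with 20 to 120 N. Pads are 22 mm wide; open, the fingers measure 114 mm over their backs; the gripper's body (76 mm by 85 mm) begins 54 mm behind the grasp point. The pads swing forward as they close: fully open they stand 13 mm farther back than shut.
Start: joints at [-1.168, 0.126, -0.04, 1.405, 0, 1.571], TCP at [0.206, -0.483, 0.256] pointing down, gripper open.
Joint ranges: [-2.72, 2.72], [-0.95, 1.95], [-1.27, 1.35], [-1.78, 2.02], [-1.46, 1.47], [-3.14, 3.14]. Speed limits (rad/s): [2.39, 2.39, 3.01, 3.14, 3.14, 3.14].

INTERFACE

Orientations are given as a 3x3 rotation matrix whose columns are the frame's x, y, z axes.
In Python, from workcell import manip, cams, ticket gives the robot as it stands.
- The arm moves only by the tool drive_tool, never from a script. Its argument "rows" is a list of rows, each a list of 6 numbers: the shift along the tool's x, y, z in m, then the turn, a rotation vector about the tool's x, y, z in degrees. In form: [[dx, dy, dz, rx, ry, rz], ...]. A call has 1 to 12 rows; each row shifts and turns the commanded pose from where the row before left it, along the tool's axes as they then stand; what a row does not reach is not made up. A row lasts 1/10 s, in which the tool goes at most 50 mm and 8.59 degrees, less where a joint would pass 70% of its speed; a pose out of reach is approached as far as the arm can. A call is refused whole if a number of a shift passes 0.05 or a number of a turn 8.59, either way. A call with a gripper value outside its range is refused whole. "gripper" is the finger opening in m, from 0 to 0.0854, set as the call begins (left out, the last holds). The fingers move at their own pace and stop on an object; "force" is the grip in N (left out, the last holds). Time passes only in rows, so rows that do not move let the fingers close. It gives the time, the measured TCP pose, the force, the opening and the grip force at its end, in the units of the state.
- manip.observe(): the state, without advancing time (a new reading comes with each control period).
- cams.get_image(name): name is "scene" or "top"; returns a dict with "image" (420x560x3 uint8, red, green, blue), "depth" (420x560 float32, m along the optical axis (not along the pixel's ray), 0 where there is no reading), "fovy" (degrees; the focal length in pixels is half the picture's height over the tangent of half this angle, whatever the lens; pixels are square), "cx", "cy" (the principal point, pixels), "dist" ([k1, k2, p1, p2, k3] as OpenCV has them; the pictures are not rectified), "R" (3x3) and "t" (3): a world point X has camera coordinates R X + t. Camera axes: x right, y down, z forward; pixel columns grow to the right and rows downward; lengths in m; the calibration is good to about 2 mm. A picture is of the moment at which its call begins.
- ticket.finish_job(): hands the job in; it is judged then, once.
The state is a dict: "clock": time; "qpos": joint angles; "joint_velocities": joint speeds; "joint_torque": joint torques, N m; "eef_pos": TCP position; "eef_rot": TCP orientation; "wrist_force": force on the tool from outside, world axes, zero at the start; "wrist_torque": the same for the moment, N m; "gripper_width": finger opening in m; "grasp_force": force on a finger pad.
Only numpy, scipy, OpenCV 4.12 (cv2) and the standard library are available. Lean on these libraries where they do the work, as an engineer would, in place of code of your own. Each camera call takes 0.05 s, during which the arm holds its last target. There are 200 camera calls.

TASK

The carving turntable has to be locked before chiselling: turn it by its wooden post until the steel keeper on its rim faces the sliding bolt, then push the bolt across by its knob until its tip is fully home against the back of the keeper. Feel it in gently: do not ram the bolt against the keeper, leave the tools and wood lying around where they are, and let go at the end.

Things in the scene. Friction and masses are not known exactly. Their poses are not given: they have to be found in the camera images.
- stand: fixed plywood board, 340 mm (its x) by 480 mm (its y), 18 mm thick, carrying the turntable and the bolt. Origin: centre of its underside, on the bench. The turntable's axis is vertical through its point (0, +80 mm); the bolt slides along its +y on the line x = 0, straight at the turntable's axis.
- turntable: round wooden plate, radius 150 mm, its top 50 mm above the bench, carrying a carved wood piece (42 mm high, up to 105 mm from the axis). Turns about its z with friction of about 0.7 N m and stays where left. Origin: on the axis, 32 mm above the bench. Keeper at its -y rim, post at its +y. Lined up when its yaw equals the stand's; starts 0.25 to 0.7 rad counter-clockwise (from above) of that.
- keeper_mouth (a point): centre of the open mouth of the keeper, 147 mm from the turntable's axis, at the height of the bolt's axis (62 mm above the bench). Axes as the turntable's: +y runs into the keeper. The keeper is a steel U open at the top: a slot 14 mm wide between two 8 mm thick cheeks that stand to 72 mm above the bench, closed by a back 25 mm behind the mouth. The bolt stops only against that back.
- post_top (a point): centre of the top of the wooden post by which the turntable is turned: upright cylinder, 22 mm diameter, 68 mm tall, top 118 mm above the bench, 125 mm from the turntable's axis, across the axis from the keeper.
- bolt: steel bolt: level round rod, 12 mm diameter, rounded tip, upright knob. Origin: on the rod's axis under the knob, 62 mm above the bench; +y is the way it slides, towards the turntable's axis. Slides with about 6 N of friction and stays where left; starts with its tip 7 to 21 mm short of the keeper's mouth; could slide 60 mm in all. The guides it runs in reach 72 mm above the bench.
- bolt_tip (a point): the foremost point of the bolt's rounded tip, 85 mm ahead (+y) of the bolt's origin, on its axis
- knob_top (a point): centre of the top of the bolt's knob, 50 mm above the rod's axis: upright cylinder, 18 mm diameter, its grip from 76 to 112 mm above the bench
- wide_chisel: wide chisel, 260 mm, lying on the bench to the right; not to be disturbed
- gouge: narrow chisel, 220 mm, lying on the bench to the right; not to be disturbed
- short_chisel: short chisel, 140 mm long, 25 mm high, lying on the stand beside the bolt; not to be disturbed
- offcut: wood offcut, 45 x 70 x 28 mm, lying on the stand on the other side of the bolt; not to be disturbed
- mallet: hammer, 280 mm, lying on the bench to the left; not to be disturbed
- round_blank: round of wood, 110 mm diameter, 30 mm thick, on the bench to the left; not to be disturbed
- bench_brush: brush, 200 mm, lying on the bench to the left; not to be disturbed

How it is judged:
On the way:
1. the turntable is turned so that the keeper faces the bolt (within 7 mm), the bolt still short of the keeper (x of bolt_tip in the frame of keeper_mouth between -0.007 and 0.007 m and y of bolt_tip in the frame of keeper_mouth below 0 m), for 0.2 s.
At the end, for the whole second after the job is handed in: The bolt's tip is fully in the keeper: at least 23.5 mm past the mouth (its back is at 25 mm) and within 2.5 mm of the slot's middle, with bolt and turntable at rest and let go (y of bolt_tip in the frame of keeper_mouth between 0.0235 and 0.0275 m and x of bolt_tip in the frame of keeper_mouth between -0.0025 and 0.0025 m and linear speed of bolt below 0.005 m/s and angular speed of turntable below 0.03 rad/s); the robot touches nothing.
It fails at once if the bolt is pressed against the keeper with more than 20 N (contact force between bolt and turntable above 20 N).
It fails at once if a loose tool or piece of wood lying around is moved more than 20 mm (distance of any of wide_chisel, gouge, short_chisel, offcut, mallet, round_blank, bench_brush from where it was at the start of the episode above 0.02 m).
It also fails if it takes over 67 s, if anything falls off the work surface, if the arm or the gripper's body presses on something with over 40 N, if the wrist force passes 120 N, or if a joint passes its speed limit or range.

## Working session

There is one attempt and no reset: what is moved stays moved. The work goes in short steps, Python scripts to look and compute and a tool call to move; the robot and the scene stay as the last step left them, time stands still between calls to the robot, and variables do not carry over. Pictures are saved under pics/ and viewed, at most 10 in all, crops included, and the job is handed in when it is done.

Besides the shell and the picture viewer there is one more tool, called after "Call:" in YAML: its name, and indented under it one key for each argument. drive_tool: Moves the arm, as the interface text tells. Its arguments: {"type":"object","properties":{"rows":{"type":"array"},"gripper":{"type":"number"},"force":{"type":"number"}},"required":["rows"]}

```bash
mkdir -p pics
cat > h.py <<'E'
import numpy as np, cv2
from workcell import manip, cams, ticket
def cam(n):
    d=cams.get_image(n); h=d["image"].shape[0]
    f=h/2/np.tan(np.radians(d["fovy"])/2)
    d["K"]=np.array([[f,0,d["cx"]],[0,f,d["cy"]],[0,0,1]]); d["dist"]=np.array(d["dist"],float)
    d["R"]=np.array(d["R"]); d["t"]=np.array(d["t"]); return d
def ray(d,uv):
    p=cv2.undistortPoints(np.array(uv,float).reshape(-1,1,2),d["K"],d["dist"]).reshape(-1,2)
    v=np.c_[p,np.ones(len(p))]@d["R"]; return -d["R"].T@d["t"],v
def onz(d,uv,z):
    o,v=ray(d,uv); return o+v*((z-o[2])/v[:,2])[:,None]
def proj(d,X):
    return cv2.projectPoints(np.array(X,float).reshape(-1,3),cv2.Rodrigues(d["R"])[0],d["t"],d["K"],d["dist"])[0].reshape(-1,2)
def cloud(d):
    h,w=d["depth"].shape; u,v=np.meshgrid(np.arange(w),np.arange(h))
    p=cv2.undistortPoints(np.stack([u,v],-1).reshape(-1,1,2).astype(float),d["K"],d["dist"]).reshape(-1,2)
    z=d["depth"].reshape(-1,1); return ((np.c_[p,np.ones(len(p))]*z-d["t"])@d["R"]).reshape(h,w,3)
def save(d,n): cv2.imwrite(f"pics/{n}.png",d["image"][:,:,::-1])
E
python3 - <<'E'
from h import *
for n in("top","scene"):
    d=cam(n); save(d,n+"0"); print(n,d["K"][0,0],d["dist"],-d["R"].T@d["t"])
    np.save(n+"0.npy",cloud(d))
s=manip.observe(); print(s["clock"],s["eef_pos"],s["eef_rot"],s["wrist_force"])
E
```

```text
top 396.6921126191493 [0.02611051 0.         0.         0.         0.        ] [0.49049389 0.03778521 1.27754827]
scene 384.0642436659657 [-0.09329284  0.          0.          0.          0.        ] [1.14805402 0.24973962 0.89721317]
0.1 [ 0.20565002 -0.48266866  0.25562208] [[ 9.19983320e-01  3.91957099e-01 -5.69233007e-04]
 [ 3.91957512e-01 -9.19982375e-01  1.31874193e-03]
 [-6.79407223e-06 -1.43633573e-03 -9.99998968e-01]] [-0.19763012 -0.01301766  0.51222031]
```

View pics/top0.png

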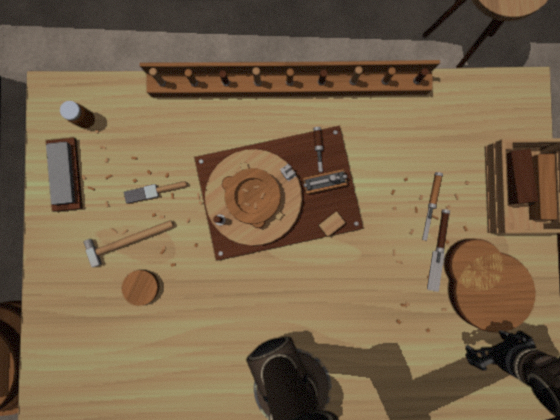

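View pics/scene0.png

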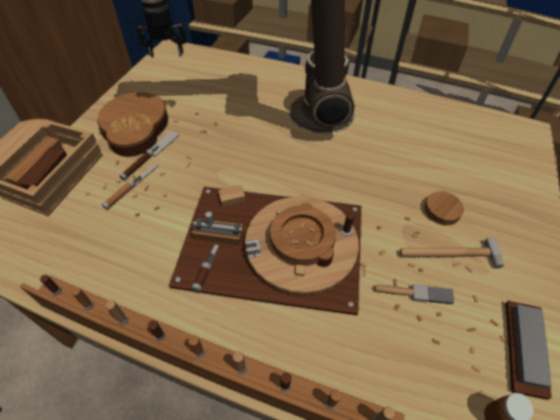

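The top view shows the stand with corner screws near (200,160), (340,131), (358,224) and (220,255). The turntable is at (253,197), the keeper near (288,172), the post near (222,219) and the bolt around (325,181). I'll enlarge both views.

Run:
```python
import cv2
a=cv2.imread("pics/top0.png")[120:265,190:370]; cv2.imwrite("pics/topz.png",cv2.resize(a,None,fx=4.1,fy=4.1,interpolation=cv2.INTER_CUBIC))
a=cv2.imread("pics/scene0.png")[180:310,170:370]; cv2.imwrite("pics/scz.png",cv2.resize(a,None,fx=4,fy=4,interpolation=cv2.INTER_CUBIC))
```

```text
(no output)
```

View pics/topz.png

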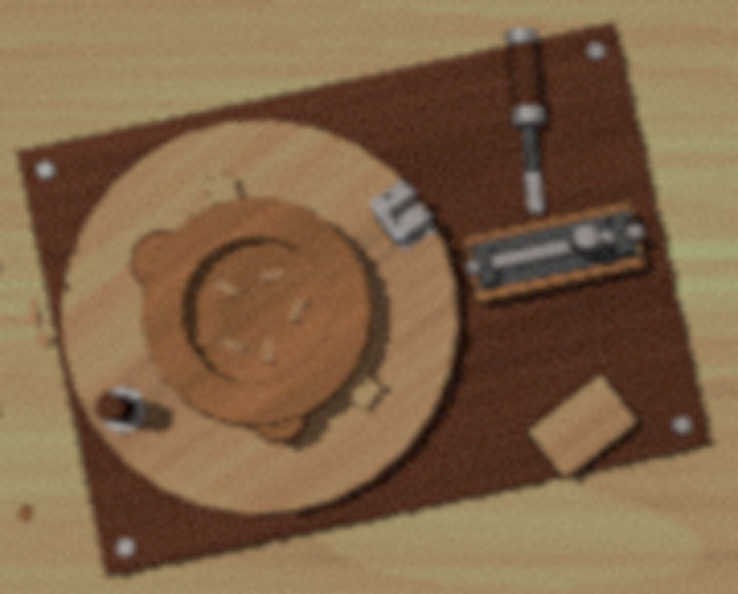

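View pics/scz.png

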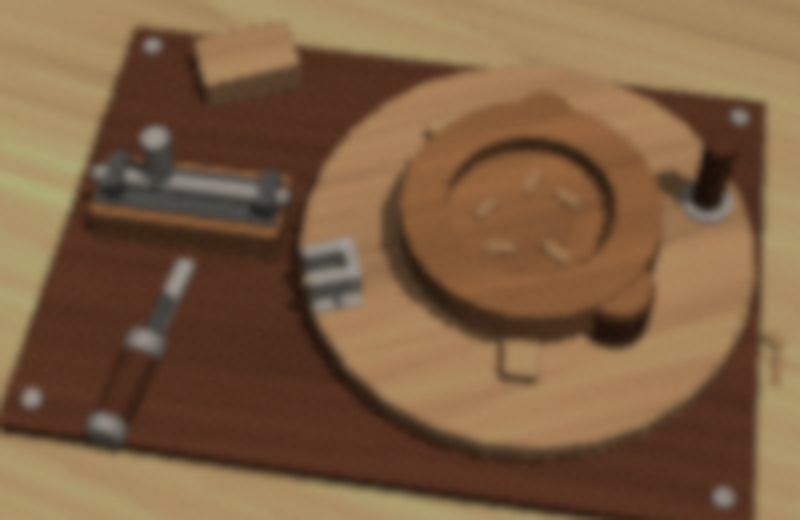

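The zooms show the stand corners (top zoom) at (17,152), (615,23), (712,443), (107,577), the post top at about (117,407) and the knob at about (588,236). In the scene zoom the post top is at about (718,152) and the knob top at about (154,136). Now I'll convert these to world positions.

```bash
cat > m.py <<'E'
from h import *
d=cam("top"); e=cam("scene")
o=np.array([190,120]); T=lambda *p: (np.array(p)+.5)/4.1-.5+o
c=onz(d,T((615,23),(712,443),(107,577),(17,152)),0.018)[:,:2]   # (+x,-y),(-x,-y),(-x,+y),(+x,+y)
ctr=c.mean(0); X=(c[0]+c[3]-c[1]-c[2]); Y=(c[2]+c[3]-c[0]-c[1])
print("c",c.round(4).tolist(),ctr.round(4),np.linalg.norm(X)/2,np.linalg.norm(Y)/2)
a1=np.arctan2(X[1],X[0]); a2=np.arctan2(-Y[0],Y[1]); yaw=(a1+1.4*a2)/2.4; print("yaw",a1,a2,yaw)
y=np.array([-np.sin(yaw),np.cos(yaw)]); x=np.array([y[1],-y[0]])
ax=ctr+.08*y; print("axis",ax)
S=lambda p:(np.array(p)+.5)/4-.5+np.array([170,180])
post=onz(d,T((117,407)),.118)[0]; knob=onz(d,T((588,236)),.112)[0]
print("post top/scene",post,onz(e,S((718,152)),.118)[0]); print("knob",knob,onz(e,S((154,136)),.112)[0])
for n,p in(("post",post),("knob",knob)): q=p[:2]-ax; print(n,"stand frame rel axis",q@x,q@y)
k=onz(d,T((405,212)),.072)[0][:2]-ax; print("keeper",k@x,k@y, "ang",np.arctan2(k@x,-(k@y)))
# table circle
C=onz(d,T((62,310),(460,310),(265,120),(265,514)),.05); print("plate",C[:2,:2].mean(0)[1],C[2:,:2].mean(0)[0])
E
python3 m.py
```

```text
c [[0.8299, -0.1621], [0.5004, -0.2315], [0.4019, 0.2362], [0.7321, 0.3058]] [0.6161 0.0371] 0.33709101871268227 0.478036040314013
yaw 0.20770732147020513 0.20679806514405058 0.20717692194661497
axis [0.59964234 0.11539416]
post top/scene [0.52927613 0.21331104 0.118     ] [0.53741329 0.22193876 0.118     ]
knob [ 0.64955862 -0.12520689  0.112     ] [ 0.64846243 -0.1216269   0.112     ]
post stand frame rel axis -0.048720159407748986 0.11029716628189207
knob stand frame rel axis -0.0006423172391956519 -0.24572360019089745
keeper 0.050441023793775804 -0.12297628361915998 ang 0.3892416548901504
plate 0.11448395684866927 0.5995334514872606
```

Call:
drive_tool:
  rows:
    - [0.0286,-0.026,0,0,0,0]
    - [0.0286,-0.026,0,0,0,0]
    - [0.0286,-0.026,0,0,0,0]
    - [0.0286,-0.026,0,0,0,0]
    - [0.0286,-0.026,0,0,0,0]
    - [0.0286,-0.026,0,0,0,0]
    - [0.0286,-0.026,0,0,0,0]
    - [0.0286,-0.026,0,0,0,0]
    - [0.0286,-0.026,0,0,0,0]
    - [0.0286,-0.026,0,0,0,0]
  gripper: 0.07
  force: 20

```text
clock: 1.2
eef_pos: [0.3672, -0.1302, 0.2564]
eef_rot: [[0.92, 0.392, 0.0], [0.392, -0.92, -0.0], [0.0, 0.0, -1.0]]
wrist_force: [0.3, -0.4, -0.9]
gripper_width: 0.0701
grasp_force: 0.0
```

Call:
drive_tool:
  rows:
    - [0.0286,-0.026,0,0,0,0]
    - [0.0286,-0.026,0,0,0,0]
    - [0.0286,-0.026,0,0,0,0]
    - [0.0286,-0.026,0,0,0,0]
    - [0.0286,-0.026,0,0,0,0]
    - [0.0286,-0.026,0,0,0,0]
    - [0.0286,-0.026,0,0,0,0]
    - [0.0286,-0.026,0,0,0,0]
    - [0.0286,-0.026,0,0,0,0]
    - [0.0286,-0.026,0,0,0,0]

```text
clock: 2.2
eef_pos: [0.5285, 0.2213, 0.256]
eef_rot: [[0.92, 0.392, -0.0], [0.392, -0.92, -0.0], [-0.0, 0.0, -1.0]]
wrist_force: [0.4, -0.5, -0.6]
gripper_width: 0.07
grasp_force: 0.0
```

Call:
drive_tool:
  rows:
    - [0,0,0,0,0,-8.5]
    - [0,0,0,0,0,-8.5]
    - [0,0,0,0,0,-8.5]
    - [0,0,0,0,0,-8.5]
    - [0,0,0,0,0,-8.5]
    - [0,0,0,0,0,-8.5]
    - [0,0,0,0,0,-8.5]
    - [0,0,0,0,0,-8.5]
    - [0,0,0,0,0,-8.5]
    - [0,0,0,0,0,-8.5]
    - [0,0,0,0,0,-8.5]
    - [0,0,0,0,0,-8.5]

```text
clock: 3.4
eef_pos: [0.5281, 0.2196, 0.256]
eef_rot: [[-0.58, 0.815, -0.001], [0.815, 0.58, -0.0], [0.0, -0.001, -1.0]]
wrist_force: [0.3, 0.6, -0.0]
gripper_width: 0.0699
grasp_force: 0.0
```

```bash
cat > g.py <<'E'
import sys
from h import *
# usage: x y z azimuth(deg of tool y, mod 180)
s=manip.observe(); R=np.array(s["eef_rot"]); p=np.array(s["eef_pos"])
t=np.array([float(v) for v in sys.argv[1:4]]); az=float(sys.argv[4]); cur=np.degrees(np.arctan2(R[1,1],R[0,1]))
dw=(az-cur+90)%180-90
print("t",s["clock"],"pos",p.round(4),"az",cur.round(2),"R z",R[:,2].round(4),"q6",np.round(s["qpos"],2)[[0,5]])
print("tool shift",(R.T@(t-p)).round(4),"tool rz",round(-dw,2)," F",np.round(s["wrist_force"],2),"w",s["gripper_width"],"g",s["grasp_force"])
E
python3 g.py 0.528 0.218 0.2 34.8
python3 - <<'E'
from h import *
e=cam("scene"); save(e,"s1"); a=e["image"][:,:,::-1][120:310,150:400]
cv2.imwrite("pics/s1z.png",cv2.resize(a,None,fx=3,fy=3,interpolation=cv2.INTER_CUBIC))
E
```

```text
t 3.4 pos [0.5281 0.2196 0.256 ] az 35.43 R z [-6.e-04 -2.e-04 -1.e+00] q6 [0.39 1.35]
tool shift [-0.0013 -0.001   0.056 ] tool rz 0.63  F [ 0.35  0.58 -0.02] w 0.06986274125894523 g 0.0
```

View pics/s1z.png

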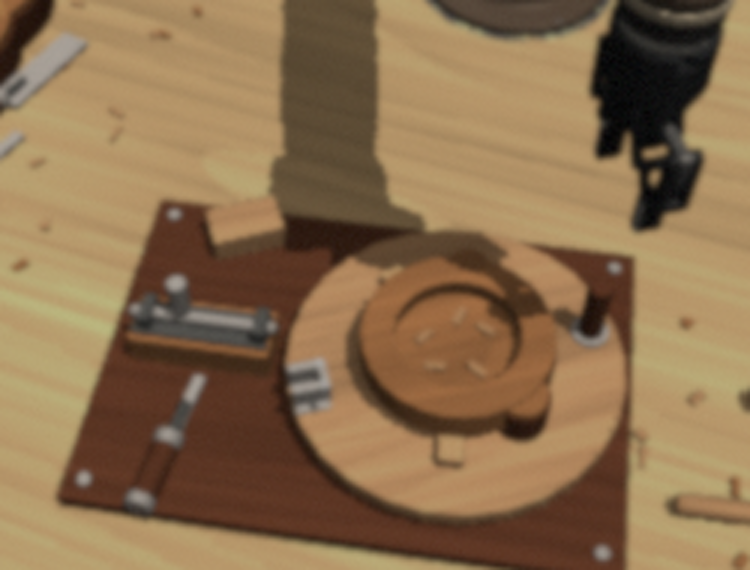

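The gripper hangs above the post, whose top is at about (598,292) in the crop, and nothing else has moved. Descending around the post.

Call:
drive_tool:
  rows:
    - [0,0,0.02,0,0,0]
    - [0,0,0.02,0,0,0]
    - [0,0,0.02,0,0,0]
    - [0,0,0.02,0,0,0]
    - [0,0,0.02,0,0,0]
    - [0,0,0.02,0,0,0]
    - [0,0,0.012,0,0,0]
    - [0,0,0.01,0,0,0]
    - [0,0,0,0,0,0]

```text
clock: 4.35
eef_pos: [0.5276, 0.2194, 0.1131]
eef_rot: [[-0.574, 0.819, -0.002], [0.819, 0.574, -0.001], [0.0, -0.002, -1.0]]
wrist_force: [-0.7, -0.1, 0.3]
gripper_width: 0.07
grasp_force: 0.0
```

Call:
drive_tool:
  rows:
    - [0,0,0,0,0,0]
    - [0,0,0,0,0,0]
    - [0,0,0,0,0,0]
    - [0,0,0,0,0,0]
    - [0,0,0,0,0,0]
    - [0,0,0,0,0,0]
    - [0,0,0,0,0,0]
    - [0,0,0,0,0,0]
  gripper: 0.0
  force: 25

```text
clock: 5.15
eef_pos: [0.5286, 0.2198, 0.1152]
eef_rot: [[-0.575, 0.818, 0.001], [0.818, 0.575, 0.001], [-0.0, 0.002, -1.0]]
wrist_force: [-0.6, 0.3, 5.7]
gripper_width: 0.0215
grasp_force: 24.7
```

Call:
drive_tool:
  rows:
    - [-7e-05,0.0041,0,0,0,1.85]
    - [-7e-05,0.0041,0,0,0,1.85]
    - [-7e-05,0.0041,0,0,0,1.85]
    - [-7e-05,0.0041,0,0,0,1.85]
    - [-7e-05,0.0041,0,0,0,1.85]
    - [-7e-05,0.0041,0,0,0,1.85]
    - [-7e-05,0.0041,0,0,0,1.85]
    - [-7e-05,0.0041,0,0,0,1.85]
    - [-7e-05,0.0041,0,0,0,1.85]
    - [-7e-05,0.0041,0,0,0,1.85]
    - [-7e-05,0.0041,0,0,0,1.85]
    - [0,0,0,0,0,0]

```text
clock: 6.35
eef_pos: [0.5692, 0.238, 0.1152]
eef_rot: [[-0.253, 0.967, 0.001], [0.967, 0.253, -0.001], [-0.001, 0.0, -1.0]]
wrist_force: [-2.3, -2.8, 7.9]
gripper_width: 0.021
grasp_force: 25.0
```

```bash
python3 g.py 0.5739 0.2377 0.115 11.87
python3 - <<'E'
from h import *
d=cam("top"); save(d,"t2"); e=cam("scene"); save(e,"s2")
a=d["image"][:,:,::-1][160:210,265:355]; b=e["image"][:,:,::-1][205:270,185:275]
a=cv2.resize(a,None,fx=8,fy=6*8/6,interpolation=cv2.INTER_CUBIC)[:300]; b=cv2.resize(b,(720,520),interpolation=cv2.INTER_CUBIC)[:300]
cv2.imwrite("pics/z2.png",np.vstack([a,b]))
E
```

```text
t 6.35 pos [0.5692 0.238  0.1152] az 14.66 R z [ 8.e-04 -1.e-03 -1.e+00] q6 [0.4  1.71]
tool shift [-0.0014  0.0045  0.0002] tool rz 2.79  F [-2.27 -2.77  7.91] w 0.020976881485072176 g 24.987391233444214
```

View pics/z2.png

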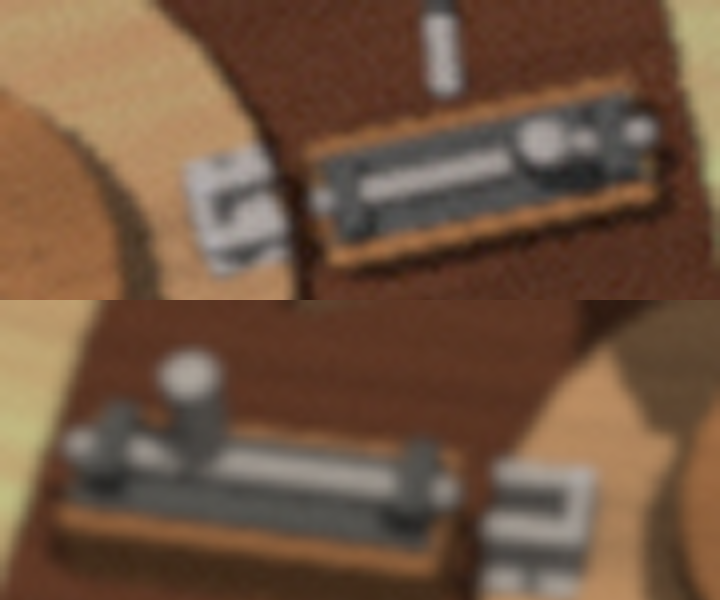

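In the top half, the keeper's front middle is at about (279,200) and its back middle at about (201,218). The rod's line, from tip (318,200) to tail (640,130), passes about 7 px below them, so the keeper still needs to move a few mm clockwise. I'll put a number on that.

```bash
cat > k.py <<'E'
from h import *
yaw=.2072; y=np.array([-np.sin(yaw),np.cos(yaw)]); x=np.array([y[1],-y[0]]); ax=np.array([.5996,.1154])
def st(P): q=P[...,:2]-ax; return np.stack([q@x,q@y],-1)
if __name__=="__main__":
  for n in("top","scene"):
    d=cam(n); P=cloud(d); S=st(P); hsv=cv2.cvtColor(d["image"],cv2.COLOR_RGB2HSV).astype(float)
    grey=hsv[...,1]<75
    for nm,z,lo,hi in(("keeper",.072,-.155,-.105),("knob",.112,-.275,-.18)):
        Z=onz(d,np.stack(np.meshgrid(np.arange(560),np.arange(420)),-1).reshape(-1,2),z).reshape(420,560,3); Q=st(Z)
        m=grey&(hsv[...,2]>(120))&(abs(P[...,2]-z)<.006)&(abs(S[...,0])<.035)&(S[...,1]>lo)&(S[...,1]<hi)
        print(n,nm,m.sum(),"plane xy mean",Q[m].mean(0).round(4) if m.any() else None,"x range",(Q[m][:,0].min().round(4),Q[m][:,0].max().round(4)) if m.any() else None, "y range",(Q[m][:,1].min().round(4),Q[m][:,1].max().round(4)) if m.any() else None)
    m=grey&(abs(P[...,2]-.068)<.008)&(abs(S[...,0])<.012)&(S[...,1]>-.232)&(S[...,1]<-.19)&(hsv[...,2]>120)
    if m.any(): print(n,"rod",m.sum(),S[m].mean(0).round(4))
  T=lambda *p:(np.array(p)+.5)/8-.5+np.array([265,160]); d=cam("top")
  k=st(onz(d,T((268,148),(290,252),(188,165),(215,265)),.072)); print("keeper corners",k.round(4).tolist(),k.mean(0))
  print("rod tip/mid/tail",st(onz(d,T((318,200),(440,172),(640,130)),.062)).round(4).tolist(),"knob",st(onz(d,T((542,140)),.112)).round(4))
E
python3 k.py
```

```text
top keeper 69 plane xy mean [ 0.0056 -0.1267] x range (np.float64(-0.0102), np.float64(0.0208)) y range (np.float64(-0.1442), np.float64(-0.1127))
top knob 23 plane xy mean [ 0.0005 -0.2434] x range (np.float64(-0.0065), np.float64(0.007)) y range (np.float64(-0.25), np.float64(-0.2364))
top rod 38 [ 0.001  -0.2121]
scene keeper 78 plane xy mean [ 0.0047 -0.1254] x range (np.float64(-0.0104), np.float64(0.0194)) y range (np.float64(-0.1437), np.float64(-0.111))
scene knob 31 plane xy mean [ 0.0003 -0.242 ] x range (np.float64(-0.0068), np.float64(0.0073)) y range (np.float64(-0.2505), np.float64(-0.2335))
scene rod 49 [ 0.001  -0.2106]
keeper corners [[0.0239, -0.1474], [-0.0168, -0.1469], [0.0241, -0.1161], [-0.0155, -0.1179]] [ 0.00392348 -0.13204975]
rod tip/mid/tail [[0.0014, -0.1626], [0.0018, -0.2108], [0.0011, -0.2896]] knob [[ 2.000e-04 -2.437e-01]]
```

Call:
drive_tool:
  rows:
    - [0,0.0022,0,0,0,1]
    - [0,0.0022,0,0,0,1]
    - [0,0,0,0,0,0]
    - [0,0,0,0,0,0]

```text
clock: 7.0
eef_pos: [0.573, 0.2389, 0.1152]
eef_rot: [[-0.22, 0.976, 0.0], [0.976, 0.22, -0.001], [-0.001, 0.0, -1.0]]
wrist_force: [-2.2, -2.4, 7.6]
gripper_width: 0.0215
grasp_force: 25.1
```

```bash
python3 g.py 0.5739 0.2377 0.115 11.87; python3 k.py | head -6
```

```text
t 7.0 pos [0.573  0.2389 0.1152] az 12.71 R z [ 3.0e-04 -1.2e-03 -1.0e+00] q6 [0.4  1.74]
tool shift [-0.0013  0.0006  0.0002] tool rz 0.84  F [-2.2  -2.4   7.57] w 0.02150809764821893 g 25.05024343729019
top keeper 65 plane xy mean [ 0.0013 -0.1271] x range (np.float64(-0.0138), np.float64(0.0165)) y range (np.float64(-0.1445), np.float64(-0.1134))
top knob 23 plane xy mean [ 0.0005 -0.2434] x range (np.float64(-0.0065), np.float64(0.007)) y range (np.float64(-0.25), np.float64(-0.2364))
top rod 42 [ 0.0009 -0.2108]
scene keeper 76 plane xy mean [ 1.000e-04 -1.253e-01] x range (np.float64(-0.0148), np.float64(0.0155)) y range (np.float64(-0.1437), np.float64(-0.1116))
scene knob 30 plane xy mean [ 0.     -0.2419] x range (np.float64(-0.0068), np.float64(0.0069)) y range (np.float64(-0.2505), np.float64(-0.2335))
scene rod 52 [ 0.001 -0.211]
```

Call:
drive_tool:
  rows:
    - [0,0,0,0,0,0]
    - [0,0,0,0,0,0]
    - [0,0,0,0,0,0]
    - [0,0,0,0,0,0]
    - [0,0,0,0,0,0]
    - [0,0,-0.01,0,0,0]
    - [0,0,-0.02,0,0,0]
    - [0,0,-0.03,0,0,0]
    - [0,0,-0.03,0,0,0]
    - [0,0,-0.02,0,0,0]
  gripper: 0.05

```text
clock: 8.15
eef_pos: [0.5736, 0.2398, 0.2276]
eef_rot: [[-0.22, 0.975, 0.003], [0.975, 0.22, 0.001], [0.001, 0.003, -1.0]]
wrist_force: [0.4, -1.4, -0.0]
gripper_width: 0.0503
grasp_force: 0.0
```

Call:
drive_tool:
  rows:
    - [-0.037,0,0,0,0,0]
    - [-0.037,0,0,0,0,0]
    - [-0.037,0,0,0,0,0]
    - [-0.037,0,0,0,0,0]
    - [-0.037,0,0,0,0,0]
    - [-0.037,0,0,0,0,0]
    - [-0.037,0,0,0,0,0]
    - [-0.037,0,0,0,0,0]
    - [-0.037,0,0,0,0,0]
    - [-0.037,0,0,0,0,0]
    - [0,-0.0045,0,0,0,0]

```text
clock: 9.25
eef_pos: [0.651, -0.1264, 0.2242]
eef_rot: [[-0.216, 0.976, 0.0], [0.976, 0.216, -0.001], [-0.001, 0.0, -1.0]]
wrist_force: [-1.0, 0.5, 0.6]
gripper_width: 0.0496
grasp_force: 0.0
```

Call:
drive_tool:
  rows:
    - [0,0,0,0,0,-8.1]
    - [0,0,0,0,0,-8.1]
    - [0,0,0,0,0,-8.1]
    - [0,0,0,0,0,-8.1]
    - [0,0,0,0,0,-8.1]
    - [0,0,0,0,0,-8.1]
    - [0,0,0,0,0,-8.1]
    - [0,0,0,0,0,-8.1]
    - [0,0,0,0,0,-8.1]
    - [0,0,0,0,0,-8.1]
    - [0,0,0,0,0,-8.1]
    - [0,0,0,0,0,0]

```text
clock: 10.45
eef_pos: [0.6502, -0.1217, 0.225]
eef_rot: [[-0.979, -0.206, 0.001], [-0.206, 0.979, 0.0], [-0.001, -0.0, -1.0]]
wrist_force: [0.5, 0.0, 0.1]
gripper_width: 0.05
grasp_force: 0.0
```

```bash
python3 g.py 0.650 -0.123 0.108 101.87; python3 k.py | head -6
```

```text
t 10.45 pos [ 0.6502 -0.1217  0.225 ] az 101.88 R z [ 5.e-04  0.e+00 -1.e+00] q6 [-0.19 -0.39]
tool shift [ 0.0005 -0.0012  0.117 ] tool rz 0.01  F [0.48 0.02 0.12] w 0.04999712772267567 g 0.0
top keeper 66 plane xy mean [ 0.0017 -0.1269] x range (np.float64(-0.0135), np.float64(0.0165)) y range (np.float64(-0.1445), np.float64(-0.113))
top knob 12 plane xy mean [-0.0028 -0.2434] x range (np.float64(-0.0065), np.float64(0.0006)) y range (np.float64(-0.2486), np.float64(-0.2364))
top rod 42 [ 0.0009 -0.2108]
scene keeper 74 plane xy mean [ 0.     -0.1249] x range (np.float64(-0.0148), np.float64(0.0151)) y range (np.float64(-0.1425), np.float64(-0.1116))
scene knob 27 plane xy mean [-1.00e-04 -2.41e-01] x range (np.float64(-0.0068), np.float64(0.0069)) y range (np.float64(-0.2488), np.float64(-0.2335))
scene rod 51 [ 0.0009 -0.2114]
```

Call:
drive_tool:
  rows:
    - [0,-0.0012,0.02,0,0,0]
    - [0,0,0.02,0,0,0]
    - [0,0,0.02,0,0,0]
    - [0,0,0.02,0,0,0]
    - [0,0,0.02,0,0,0]
    - [0,0,0.01,0,0,0]
    - [0,0,0.008,0,0,0]
    - [0,0,0,0,0,0]
    - [0,0,0,0,0,0]

```text
clock: 11.5
eef_pos: [0.6509, -0.1236, 0.1071]
eef_rot: [[-0.979, -0.205, 0.001], [-0.205, 0.979, -0.0], [-0.001, -0.0, -1.0]]
wrist_force: [0.1, -0.3, 0.7]
gripper_width: 0.0503
grasp_force: 0.0
```

Call:
drive_tool:
  rows:
    - [0,0,0,0,0,0]
    - [0,0,0,0,0,0]
    - [0,0,0,0,0,0]
    - [0,0,0,0,0,0]
    - [0,0,0,0,0,0]
    - [0,0,0,0,0,0]
    - [0,0,0,0,0,0]
    - [0,0,0,0,0,0]
  gripper: 0.0
  force: 20

```text
clock: 12.3
eef_pos: [0.651, -0.1234, 0.1072]
eef_rot: [[-0.979, -0.205, 0.001], [-0.205, 0.979, 0.0], [-0.001, -0.0, -1.0]]
wrist_force: [-0.9, 1.6, 6.2]
gripper_width: 0.0175
grasp_force: 21.4
```

Call:
drive_tool:
  rows:
    - [0,0.002,0,0,0,0]
    - [0,0.002,0,0,0,0]
    - [0,0.002,0,0,0,0]
    - [0,0.002,0,0,0,0]
    - [0,0.001,0,0,0,0]
    - [0,0.001,0,0,0,0]

```text
clock: 12.9
eef_pos: [0.6493, -0.1155, 0.1072]
eef_rot: [[-0.979, -0.204, 0.002], [-0.204, 0.979, -0.004], [-0.001, -0.004, -1.0]]
wrist_force: [0.9, -5.4, 4.2]
gripper_width: 0.0172
grasp_force: 21.4
```

Call:
drive_tool:
  rows:
    - [0,0.001,0,0,0,0]
    - [0,0.001,0,0,0,0]
    - [0,0.001,0,0,0,0]
    - [0,0.001,0,0,0,0]

```text
clock: 13.3
eef_pos: [0.6485, -0.1115, 0.1072]
eef_rot: [[-0.979, -0.204, 0.002], [-0.204, 0.979, -0.004], [-0.001, -0.004, -1.0]]
wrist_force: [1.7, -5.2, 4.5]
gripper_width: 0.0172
grasp_force: 21.4
```

Call:
drive_tool:
  rows:
    - [0,0.001,0,0,0,0]
    - [0,0.001,0,0,0,0]
    - [0,0.001,0,0,0,0]

```text
clock: 13.6
eef_pos: [0.6478, -0.1086, 0.1072]
eef_rot: [[-0.979, -0.204, 0.002], [-0.204, 0.979, -0.004], [-0.001, -0.004, -1.0]]
wrist_force: [1.5, -5.9, 4.7]
gripper_width: 0.0177
grasp_force: 21.4
```

```bash
python3 g.py 0.6434 -0.0869 0.107 101.87; python3 k.py | grep -v knob | head -6
```

```text
t 13.6 pos [ 0.6478 -0.1086  0.1072] az 101.77 R z [ 0.0022 -0.0036 -1.    ] q6 [-0.16 -0.37]
tool shift [-0.0001  0.0221  0.0001] tool rz -0.1  F [ 1.51 -5.87  4.73] w 0.01769936576588448 g 21.385448276996613
top keeper 72 plane xy mean [ 0.0011 -0.1287] x range (np.float64(-0.0135), np.float64(0.0165)) y range (np.float64(-0.1545), np.float64(-0.113))
scene keeper 83 plane xy mean [ 0.0005 -0.127 ] x range (np.float64(-0.0148), np.float64(0.0155)) y range (np.float64(-0.1522), np.float64(-0.1112))
scene rod 30 [ 0.0014 -0.2013]
keeper corners [[0.0239, -0.1474], [-0.0168, -0.1469], [0.0241, -0.1161], [-0.0155, -0.1179]] [ 0.00392348 -0.13204975]
```

Call:
drive_tool:
  rows:
    - [0,0.001,0,0,0,0]
    - [0,0.001,0,0,0,0]
    - [0,0.001,0,0,0,0]
    - [0,0.001,0,0,0,0]

```text
clock: 14.15
eef_pos: [0.647, -0.1047, 0.1073]
eef_rot: [[-0.979, -0.204, 0.002], [-0.204, 0.979, -0.004], [-0.001, -0.004, -1.0]]
wrist_force: [0.3, -5.9, 5.7]
gripper_width: 0.0174
grasp_force: 21.4
```

Call:
drive_tool:
  rows:
    - [0,0.001,0,0,0,0]
    - [0,0.001,0,0,0,0]
    - [0,0.001,0,0,0,0]
    - [0,0.001,0,0,0,0]
    - [0,0.001,0,0,0,0]

```text
clock: 14.65
eef_pos: [0.646, -0.0998, 0.1072]
eef_rot: [[-0.979, -0.204, 0.002], [-0.204, 0.979, -0.004], [-0.001, -0.004, -1.0]]
wrist_force: [0.4, -6.0, 5.0]
gripper_width: 0.017
grasp_force: 21.4
```

Call:
drive_tool:
  rows:
    - [0,0.001,0,0,0,0]
    - [0,0.001,0,0,0,0]
    - [0,0.001,0,0,0,0]
    - [0,0.001,0,0,0,0]
    - [0,0.001,0,0,0,0]

```text
clock: 15.15
eef_pos: [0.645, -0.0949, 0.1072]
eef_rot: [[-0.979, -0.204, 0.002], [-0.204, 0.979, -0.004], [-0.001, -0.004, -1.0]]
wrist_force: [1.1, -6.7, 4.0]
gripper_width: 0.0169
grasp_force: 21.4
```

Call:
drive_tool:
  rows:
    - [0,0.0005,0,0,0,0]
    - [0,0.0005,0,0,0,0]
    - [0,0.0005,0,0,0,0]
    - [0,0.0005,0,0,0,0]

```text
clock: 15.55
eef_pos: [0.6446, -0.0929, 0.1072]
eef_rot: [[-0.979, -0.204, 0.002], [-0.204, 0.979, -0.004], [-0.001, -0.004, -1.0]]
wrist_force: [-0.2, -5.2, 6.0]
gripper_width: 0.0173
grasp_force: 21.4
```

Call:
drive_tool:
  rows:
    - [0,0.0005,0,0,0,0]
    - [0,0.0005,0,0,0,0]
    - [0,0.0005,0,0,0,0]

```text
clock: 15.85
eef_pos: [0.6443, -0.0915, 0.1072]
eef_rot: [[-0.979, -0.204, 0.002], [-0.204, 0.979, -0.004], [-0.001, -0.004, -1.0]]
wrist_force: [1.5, -5.8, 4.4]
gripper_width: 0.0174
grasp_force: 21.4
```

```bash
python3 g.py 0.6434 -0.0869 0.107 101.87; python3 k.py | head -6
python3 - <<'E'
from h import *
a=cam("top")["image"][:,:,::-1][160:210,265:355]; cv2.imwrite("pics/z3.png",cv2.resize(a,None,fx=8,fy=8,interpolation=cv2.INTER_CUBIC))
E
```

```text
t 15.85 pos [ 0.6443 -0.0915  0.1072] az 101.76 R z [ 0.0022 -0.0036 -1.    ] q6 [-0.14 -0.34]
tool shift [-0.0001  0.0047  0.0002] tool rz -0.11  F [ 1.48 -5.77  4.37] w 0.017448070805652176 g 21.388109028339386
top keeper 74 plane xy mean [ 0.0012 -0.1283] x range (np.float64(-0.0132), np.float64(0.0165)) y range (np.float64(-0.1538), np.float64(-0.113))
top knob 0 plane xy mean None x range None y range None
scene keeper 102 plane xy mean [ 0.0008 -0.1292] x range (np.float64(-0.0148), np.float64(0.0155)) y range (np.float64(-0.1529), np.float64(-0.1112))
scene knob 0 plane xy mean None x range None y range None
scene rod 7 [ 0.002  -0.1929]
keeper corners [[0.0239, -0.1474], [-0.0168, -0.1469], [0.0241, -0.1161], [-0.0155, -0.1179]] [ 0.00392348 -0.13204975]
```

View pics/z3.png

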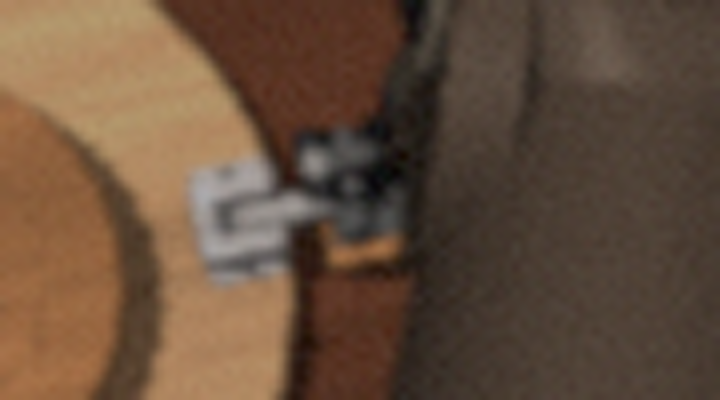

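The bolt tip is inside the slot, ending near (235,212) with a small dark gap to the back at about (220,216), so a few mm remain. I'll continue in half-millimetre steps and watch the force.

Call:
drive_tool:
  rows:
    - [0,0.0005,0,0,0,0]
    - [0,0.0005,0,0,0,0]

```text
clock: 16.25
eef_pos: [0.6441, -0.0905, 0.1072]
eef_rot: [[-0.979, -0.204, 0.002], [-0.204, 0.979, -0.004], [-0.002, -0.004, -1.0]]
wrist_force: [0.7, -5.7, 5.6]
gripper_width: 0.0174
grasp_force: 21.4
```

Call:
drive_tool:
  rows:
    - [0,0.0005,0,0,0,0]
    - [0,0.0005,0,0,0,0]

```text
clock: 16.45
eef_pos: [0.6439, -0.0895, 0.1073]
eef_rot: [[-0.979, -0.204, 0.002], [-0.204, 0.979, -0.004], [-0.002, -0.004, -1.0]]
wrist_force: [0.9, -5.7, 4.4]
gripper_width: 0.0171
grasp_force: 21.4
```

Call:
drive_tool:
  rows:
    - [0,0.0005,0,0,0,0]
    - [0,0,0,0,0,0]

```text
clock: 16.65
eef_pos: [0.6438, -0.0889, 0.1072]
eef_rot: [[-0.979, -0.204, 0.002], [-0.204, 0.979, -0.003], [-0.001, -0.004, -1.0]]
wrist_force: [1.3, -6.6, 5.0]
gripper_width: 0.0173
grasp_force: 21.4
```

Call:
drive_tool:
  rows:
    - [0,0.0005,0,0,0,0]
    - [0,0,0,0,0,0]

```text
clock: 16.85
eef_pos: [0.6437, -0.0885, 0.1072]
eef_rot: [[-0.979, -0.204, 0.002], [-0.204, 0.979, -0.003], [-0.002, -0.004, -1.0]]
wrist_force: [1.3, -5.7, 4.2]
gripper_width: 0.0171
grasp_force: 21.4
```

Call:
drive_tool:
  rows:
    - [0,0.0005,0,0,0,0]
    - [0,0,0,0,0,0]

```text
clock: 17.05
eef_pos: [0.6435, -0.088, 0.1072]
eef_rot: [[-0.979, -0.204, 0.002], [-0.204, 0.979, -0.003], [-0.001, -0.004, -1.0]]
wrist_force: [1.2, -5.6, 4.1]
gripper_width: 0.0173
grasp_force: 21.4
```

Call:
drive_tool:
  rows:
    - [0,0.0005,0,0,0,0]
    - [0,0,0,0,0,0]

```text
clock: 17.25
eef_pos: [0.6435, -0.0875, 0.1073]
eef_rot: [[-0.979, -0.204, 0.002], [-0.204, 0.979, -0.004], [-0.002, -0.004, -1.0]]
wrist_force: [0.8, -4.8, 5.1]
gripper_width: 0.0174
grasp_force: 21.4
```

Call:
drive_tool:
  rows:
    - [0,0.0005,0,0,0,0]
    - [0,0,0,0,0,0]

```text
clock: 17.45
eef_pos: [0.6434, -0.087, 0.1072]
eef_rot: [[-0.979, -0.204, 0.002], [-0.204, 0.979, -0.003], [-0.001, -0.004, -1.0]]
wrist_force: [1.1, -5.6, 4.8]
gripper_width: 0.0173
grasp_force: 21.4
```

Call:
drive_tool:
  rows:
    - [0,0.0003,0,0,0,0]
    - [0,0,0,0,0,0]

```text
clock: 17.65
eef_pos: [0.6433, -0.0867, 0.1072]
eef_rot: [[-0.979, -0.204, 0.002], [-0.204, 0.979, -0.004], [-0.001, -0.004, -1.0]]
wrist_force: [0.6, -5.9, 4.4]
gripper_width: 0.0173
grasp_force: 21.4
```

Call:
drive_tool:
  rows:
    - [0,0.0004,0,0,0,0]
    - [0,0,0,0,0,0]

```text
clock: 17.85
eef_pos: [0.6432, -0.0864, 0.1072]
eef_rot: [[-0.979, -0.204, 0.002], [-0.204, 0.979, -0.004], [-0.001, -0.004, -1.0]]
wrist_force: [0.3, -6.1, 4.6]
gripper_width: 0.0173
grasp_force: 21.4
```

Call:
drive_tool:
  rows:
    - [0,0.0003,0,0,0,0]
    - [0,0,0,0,0,0]

```text
clock: 18.05
eef_pos: [0.6431, -0.0861, 0.1073]
eef_rot: [[-0.979, -0.204, 0.002], [-0.204, 0.979, -0.004], [-0.001, -0.004, -1.0]]
wrist_force: [-0.1, -6.5, 3.8]
gripper_width: 0.0173
grasp_force: 21.4
```

Call:
drive_tool:
  rows:
    - [0,0.0004,0,0,0,0]
    - [0,0,0,0,0,0]

```text
clock: 18.25
eef_pos: [0.6431, -0.0857, 0.1072]
eef_rot: [[-0.979, -0.204, 0.002], [-0.204, 0.979, -0.003], [-0.002, -0.004, -1.0]]
wrist_force: [1.6, -5.2, 5.1]
gripper_width: 0.0171
grasp_force: 21.4
```

Call:
drive_tool:
  rows:
    - [0,0.0003,0,0,0,0]
    - [0,0,0,0,0,0]

```text
clock: 18.45
eef_pos: [0.643, -0.0854, 0.1072]
eef_rot: [[-0.979, -0.204, 0.002], [-0.204, 0.979, -0.004], [-0.001, -0.004, -1.0]]
wrist_force: [1.2, -5.8, 4.8]
gripper_width: 0.0174
grasp_force: 21.4
```

Call:
drive_tool:
  rows:
    - [0,0.0004,0,0,0,0]
    - [0,0,0,0,0,0]

```text
clock: 18.65
eef_pos: [0.643, -0.0851, 0.1072]
eef_rot: [[-0.979, -0.204, 0.002], [-0.204, 0.979, -0.004], [-0.001, -0.004, -1.0]]
wrist_force: [0.9, -6.1, 6.0]
gripper_width: 0.0171
grasp_force: 21.4
```

Call:
drive_tool:
  rows:
    - [0,0.0004,0,0,0,0]
    - [0,0,0,0,0,0]

```text
clock: 18.85
eef_pos: [0.643, -0.085, 0.1073]
eef_rot: [[-0.979, -0.204, 0.003], [-0.204, 0.979, -0.004], [-0.002, -0.005, -1.0]]
wrist_force: [1.5, -7.3, 4.2]
gripper_width: 0.0173
grasp_force: 21.4
```

Run:
```python
from h import *
a=cam("top")["image"][:,:,::-1][170:205,275:325]; b=cam("scene")["image"][:,:,::-1][215:265,230:280]
cv2.imwrite("pics/z4.png",np.hstack([cv2.resize(a,None,fx=8,fy=8,interpolation=cv2.INTER_CUBIC),cv2.resize(b,None,fx=8,fy=8,interpolation=cv2.INTER_CUBIC)[60:340]]))
```

```text
(no output)
```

View pics/z4.png

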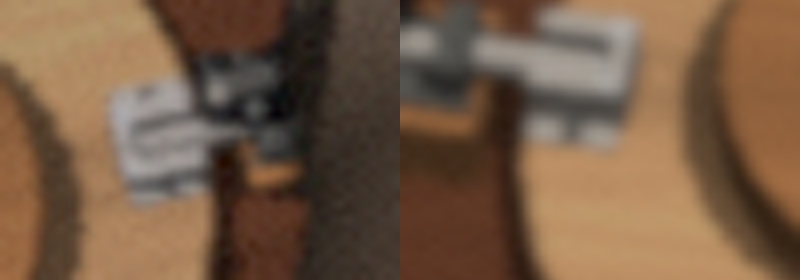

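In both views the bolt fills the slot up to the keeper's back: left at about (130,140), right at about (615,60). The last step moved only 0.1 mm and the force rose. One more small step should confirm contact.

Call:
drive_tool:
  rows:
    - [0,0.0003,0,0,0,0]
    - [0,0,0,0,0,0]

```text
clock: 19.15
eef_pos: [0.6429, -0.0849, 0.1072]
eef_rot: [[-0.979, -0.203, 0.002], [-0.203, 0.979, -0.005], [-0.001, -0.005, -1.0]]
wrist_force: [0.9, -8.9, 4.3]
gripper_width: 0.0172
grasp_force: 21.4
```

Call:
drive_tool:
  rows:
    - [0,0,0,0,0,0]
    - [0,0,0,0,0,0]
    - [0,0,0,0,0,0]
    - [0,0,0,0,0,0]
    - [0,0,0,0,0,0]
    - [0,0,0,0,0,0]
    - [0,0,-0.01,0,0,0]
    - [0,0,-0.02,0,0,0]
    - [0,0,-0.03,0,0,0]
    - [0,0,-0.03,0,0,0]
    - [0,0,-0.02,0,0,0]
    - [0,0,0,0,0,0]
  gripper: 0.045

```text
clock: 20.35
eef_pos: [0.6434, -0.0827, 0.2208]
eef_rot: [[-0.979, -0.205, 0.007], [-0.205, 0.979, -0.001], [-0.006, -0.002, -1.0]]
wrist_force: [0.2, -0.3, 0.1]
gripper_width: 0.0449
grasp_force: 0.0
```

```bash
python3 k.py | head -6
python3 - <<'E'
from h import *
b=cam("scene")["image"][:,:,::-1][200:270,190:290]
cv2.imwrite("pics/z5.png",cv2.resize(b,None,fx=7,fy=7,interpolation=cv2.INTER_CUBIC))
E
```

```text
top keeper 86 plane xy mean [ 0.0009 -0.1289] x range (np.float64(-0.0141), np.float64(0.0165)) y range (np.float64(-0.1545), np.float64(-0.113))
top knob 0 plane xy mean None x range None y range None
top rod 5 [ 0.001  -0.1934]
scene keeper 105 plane xy mean [ 0.0012 -0.1289] x range (np.float64(-0.0148), np.float64(0.0158)) y range (np.float64(-0.1542), np.float64(-0.1116))
scene knob 28 plane xy mean [ 0.0005 -0.203 ] x range (np.float64(-0.0064), np.float64(0.0076)) y range (np.float64(-0.2106), np.float64(-0.1946))
scene rod 23 [ 0.0016 -0.2104]
```

View pics/z5.png

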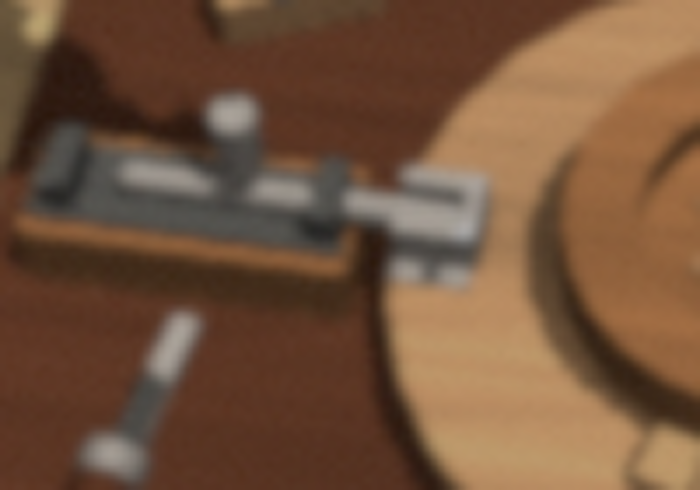

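The bolt rod now runs into the keeper up to its back at about (465,210). The knob at (232,115) is free and the tools haven't moved. Handing in.

```bash
python3 -c "
from workcell import ticket; print(ticket.finish_job())"
```

```text
the job is handed in; nothing more can be done
None
```

The turntable is lined up and the bolt pushed in until it stopped on the keeper's back (about 9 N at the wrist, roughly 6 N of it sliding friction); I let go, saw no tools moved, and handed the job in at about 20 s of the 67 s, with no verdict returned.

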